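Tap a silvery metal candle cup square into a log centrepiece

TASK

One of the two log centrepieces still has its silvery metal candle cup standing proud and leaning in its bore. With closed fingertips, tap it down on the red spot and the green spot of its rim in turn, the high red one first, about a centimetre and a half at a time, so that each of the first two taps takes its side clearly below the other and the cup never leans more than 15 degrees, until the rim is fully home and flat on the wood all round. Do not shift the little tree or the thread spool.

Things in the scene. Friction and masses are not known exactly. Their poses are not given: they have to be found in the camera images.
- red_spot (a point): centre of the red spot (15 mm across) on top of the proud silvery cup's rim: a flat flange 92 mm across, 17 mm wide, 4 mm thick, round a 58 mm opening. The spot is in mid-flange, 38 mm from the cup's axis, and starts 4 to 8 mm higher than the green one. Home height 64 mm above the table. Its x axis points outward from the cup's centre, z is the cup's axis, up when square.
- green_spot (a point): centre of the green spot (15 mm across) on top of the same proud cup's rim, straight opposite the red spot (76 mm from it), 38 mm from the cup's axis. Home height 64 mm above the table. Axes as the red spot's (x points towards the red side).
- cup (a joint): how far the cup's centre has sunk (m): near 0 at the start, 0.030 when home. A tight fit that moves only when pushed and stays where left: pushing down on one spot with 6 to 15 N (more the faster) sinks that side and leaves the opposite one about where it was, so the cup leans. The wood stops it when home.
- log: the log slice with the proud cup (rim about 30 mm off the wood): bark-edged, fixed to the table, 158 mm across, 60 mm high, moss and berries round its foot; origin under its centre. Its bore is in the middle, under the cup. The other log, of the same look, is finished: its cup, with the same spots, already lies flat on the wood.
- tree_mid (a point): middle of a small loose bottle-brush tree, dark green with white tips, 62 mm across and 120 mm high, upright on the table; the point is on its axis 60 mm up. Not to be moved.
- spool_mid (a point): middle of a loose spool of dark green thread with wooden ends, 42 mm across and 40 mm high, upright on the table; the point is on its axis 20 mm up. Not to be moved.

How it is judged:
By the outcome, as a careful person would: the job done as asked, in the order asked, and still so for the second after the job is handed in, with the robot touching nothing.
It also fails if it takes over 54 s, if anything falls off the work surface, if the arm or the gripper's body presses on something with over 40 N, if the wrist force passes 120 N, or if a joint passes its speed limit or range.

ROBOT

A 6-joint arm with a two-finger parallel gripper is mounted at the origin on the work surface. World frame = base frame: x ahead of the robot, y to its left, z up, the work surface at z = 0. Lengths are in mm, angles in rad, forces in N, time in s.
With the tool pointing down it reaches from about 225 to 875 mm from the base axis. Payload 3.4 kg.
Tool frame: the origin (TCP) lies at the very end of the fingers, on their centre line; the grasp point (between the pads) lies 19 mm behind it; z points along the fingers, y is the line along which they close (so a half turn about z gives the same grasp; the last joint's range is limited). The gripper opens to 85 mm and grips with 20 to 120 N. Pads are 22 mm wide; open, the fingers measure 114 mm over their backs; the gripper's body (76 mm by 85 mm) begins 54 mm behind the grasp point. The pads swing forward as they close: fully open they stand 13 mm farther back than shut.
Start: joints at [1.014, 0.276, 1.505, -0, 1.361, -0.121], TCP at [242.748, 521.283, 231.328] pointing down, gripper open.
Joint ranges: [-2.89, 2.89], [-0.75, 2.08], [0.22, 2.7], [-1.18, 4.32], [0.11, 2.71], [-2.7, 2.7]. Speed limits (rad/s): [2.57, 2.57, 3.14, 3.14, 3.14, 3.14].

INTERFACE

Orientations are given as a rotation vector (axis times angle).
In Python, from rig import manip gives the robot as it stands.
- The arm moves only by the tool jog_arm, never from a script. Its argument "rows" is a list of rows, each a list of 5 numbers: the shift along the world's x, y, z in cm, then the turn about the world's z in degrees, then the closure, from 0 (fully open) to 1 (shut). A call has 1 to 5 rows; each row shifts and turns the commanded pose from where the row before left it; what a row does not reach is not made up. A row lasts 1/12 s, in which the tool goes at most 41.7 mm and 7.16 degrees, less where a joint would pass 70% of its speed; a pose out of reach is approached as far as the arm can. A call is refused whole if a number of a shift passes 4.17 or a number of a turn 7.16, either way. A call with a gripper value outside its range is refused whole. The fingers move at their own pace and stop on an object; "newtons" is the grip in N (left out, the last holds). Time passes only in rows, so rows that do not move let the fingers close. It gives the time, the measured TCP pose, the force, the opening and the grip force at its end, in the units of the state.
- manip.sense(): the state, without advancing time (a new reading comes with each control period).
- manip.read_camera(name): name is "side" or "top"; returns the picture (384x512x3 uint8, red, green, blue); there is no depth.
- manip.get_calibration(name): a dict with "fovy" (degrees; the focal length in pixels is half the picture's height over the tangent of half this angle, whatever the lens; pixels are square), "cx", "cy" (the principal point, pixels), "rvec" (rotation vector, rad) and "tvec" (3), from world to camera coordinates, as OpenCV has them. Camera axes: x right, y down, z forward; pixel columns grow to the right and rows downward; lengths in mm; the calibration is good to about 2 mm. A picture is of the moment at which its call begins. get_calibration takes no time and is no camera call.
- manip.sign_off(): hands the job in; it is judged then, once.
The state is a dict: "time_s": time; "q": joint angles; "qd": joint speeds; "effort": joint torques, N m; "eef_pos": TCP position; "tool_rot": TCP orientation; "wrist_force": force on the tool from outside, world axes, zero at the start; "ft_torque": the same for the moment, N m; "finger_gap": finger opening in mm; "gripper_force": force on a finger pad.
Only numpy, scipy, OpenCV 4.12 (cv2) and the standard library are available. Lean on these libraries where they do the work, as an engineer would, in place of code of your own. Each camera call takes 0.05 s, during which the arm holds its last target. There are 200 camera calls.

## Working session

There is one attempt and no reset: what is moved stays moved. The work goes in short steps, Python scripts to look and compute and a tool call to move; the robot and the scene stay as the last step left them, time stands still between calls to the robot, and variables do not carry over. Pictures are saved under pics/ and viewed, at most 10 in all, crops included, and the job is handed in when it is done.

Besides the shell and the picture viewer there is one more tool, called after "Emit:" as name(argument=value, ...) on one line, values as JSON. jog_arm: Moves the arm, as the interface text tells. Its arguments: {"type":"object","properties":{"rows":{"type":"array","items":{"type":"array","items":{"type":"number"}}},"newtons":{"type":"number"}},"required":["rows"]}

```bash
mkdir -p pics; cat > h.py <<'E'
import numpy as np, cv2
from rig import manip
def cal(n):
    c=manip.get_calibration(n); f=192/np.tan(np.radians(c["fovy"])/2)
    R,_=cv2.Rodrigues(np.array(c["rvec"],float)); t=np.array(c["tvec"],float).ravel()
    return f,c["cx"],c["cy"],R,t
def ray(n,u,v):
    f,cx,cy,R,t=cal(n); d=R.T@np.array([(u-cx)/f,(v-cy)/f,1]); return -R.T@t,d/np.linalg.norm(d)
def plane(n,u,v,z):
    o,d=ray(n,u,v); return o+d*(z-o[2])/d[2]
def tri(a,b):
    (o1,d1),(o2,d2)=ray("top",*a),ray("side",*b)
    s=np.linalg.lstsq(np.c_[d1,-d2],o2-o1,rcond=None)[0]
    p,q=o1+s[0]*d1,o2+s[1]*d2; return (p+q)/2,np.linalg.norm(p-q)
def proj(n,p):
    f,cx,cy,R,t=cal(n); c=R@np.array(p)+t; return f*c[0]/c[2]+cx,f*c[1]/c[2]+cy
def blobs(im,amin=15):
    h=cv2.cvtColor(im,cv2.COLOR_RGB2HSV); H,S,V=[h[...,i].astype(int) for i in range(3)]
    for nm,m in(("red",((H<8)|(H>172))&(S>130)&(V>70)),("green",(H>40)&(H<85)&(S>110)&(V>70))):
        n,l,s,c=cv2.connectedComponentsWithStats(m.astype(np.uint8))
        for i in range(1,n):
            if s[i,4]>=amin: yield nm,c[i].round(1),s[i]
def grab(n,f):
    im=manip.read_camera(n); cv2.imwrite("pics/"+f,cv2.cvtColor(im,cv2.COLOR_RGB2BGR)); return im
E
python3 - <<'E'
from h import *
a=grab("top","t0.png");b=grab("side","s0.png")
for n,i in(("top",a),("side",b)):
    print(n,cal(n)[0],ray(n,256,192))
    for x in blobs(i):print(x)
print(manip.sense())
E
```

```text
top 436.00254358971665 (array([427.53320111,   3.91552217, 895.44877016]), array([ 0.18355289, -0.00174379, -0.98300829]))
('red', array([202.1, 182.4]), array([200, 181,   5,   4,  17], dtype=int32))
('red', array([164. , 189.6]), array([161, 186,   7,   8,  48], dtype=int32))
('red', array([336.1, 209.3]), array([333, 206,   8,   7,  42], dtype=int32))
('red', array([182.6, 214.6]), array([181, 213,   4,   4,  15], dtype=int32))
('red', array([164.3, 222.1]), array([162, 220,   5,   5,  18], dtype=int32))
('red', array([310. , 224.4]), array([308, 222,   5,   5,  17], dtype=int32))
('red', array([327.2, 234.5]), array([325, 233,   5,   4,  18], dtype=int32))
('green', array([144. , 157.5]), array([141, 154,   7,   8,  42], dtype=int32))
('green', array([344.2, 171.9]), array([341, 169,   7,   7,  40], dtype=int32))
side 420.47752554016637 (array([ 473.13196892, -591.78507545,  537.68226241]), array([ 0.14783517,  0.792993  , -0.59102189]))
('red', array([76.3, 11.5]), array([74,  9,  7,  6, 26], dtype=int32))
('red', array([76.1, 38.8]), array([ 70,  21,  13,  26, 127], dtype=int32
[... 710 characters left out ...]
ime_s': 0.1, 'q': array([ 1.01400888e+00,  2.76497971e-01,  1.50602632e+00,  1.64935875e-05,
        1.36075965e+00, -1.21028576e-01]), 'qd': array([ 6.72507308e-04, -2.88297028e-03, -2.18607095e-03,  1.02905409e-03,
        1.96223409e-03, -6.93324401e-05]), 'effort': array([ 9.07075155e-04, -4.17698371e+01, -2.46405262e+01, -2.06428008e-04,
        5.82543624e-03, -1.12963957e-05]), 'eef_pos': array([242.45256269, 520.82823651, 230.53763123]), 'tool_rot': array([-6.78965914e-01, -3.06675322e+00,  2.49667031e-03]), 'wrist_force': array([-0.31129074, -0.22401895,  0.18528056]), 'ft_torque': array([ 0.02489133,  0.00315636, -0.01268928]), 'gripper_force': 0.0, 'finger_gap': 85.56647046489182}
```

View pics/t0.png

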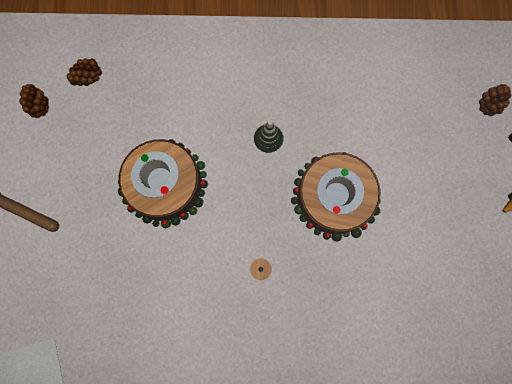

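View pics/s0.png

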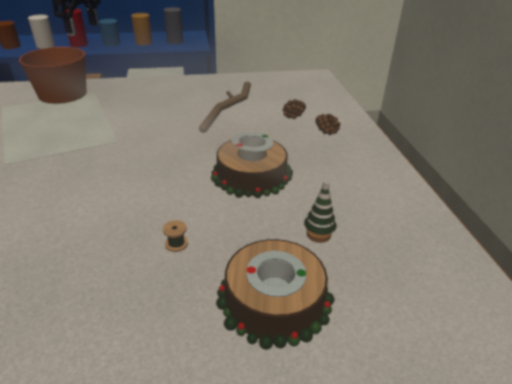

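The top view shows the logs at (160,180) and (340,190), the tree at (268,138) and the spool at (261,269). In the side view the far log at (252,155) has the proud cup, with red near (239,147) and green near (265,136). That is the left log in the top view.

```bash
python3 - <<'E'
from h import *
a=cv2.imread("pics/s0.png")[:,:,::-1].copy()
c=a[120:200,205:300]; cv2.imwrite("pics/s0c.png",cv2.resize(c,None,fx=6,fy=6,interpolation=cv2.INTER_CUBIC)[:,:,::-1])
I=a.astype(int); r=I[...,0]-np.maximum(I[...,1],I[...,2]); g=I[...,1]-I[...,0]
S={}
for nm,w,box in(("r",r,(140,153,230,248)),("g",g,(130,142,258,272))):
    y0,y1,x0,x1=box; W=w[y0:y1,x0:x1].clip(0); W=np.where(W>W.max()*.35,W,0); yy,xx=np.mgrid[y0:y1,x0:x1]
    S[nm]=((W*xx).sum()/W.sum(),(W*yy).sum()/W.sum()); print(nm,S[nm],W.max(),(W>0).sum())
T={"r":(164,189.6),"g":(144,157.5)}
P={k:tri(T[k],S[k]) for k in T}; print(P); d=P["r"][0]-P["g"][0]; print(d,np.linalg.norm(d))
print("done cup",tri((336.1,209.3),(250.6,269.4)),tri((344.2,171.9),(301.1,272.3)))
print("spool",plane("top",261,269,40),"tree",plane("top",268,138,40), "log",plane("top",159.5,178,60))
E
```

```text
r (np.float64(235.60040650406503), np.float64(146.77926829268293)) 65 77
g (np.float64(264.12422360248445), np.float64(135.7608695652174)) 23 21
{'r': (array([574.43368844, 175.60741405,  89.70814444]), np.float64(9.385222729008111)), 'g': (array([640.18996378, 218.03374116,  87.54689589]), np.float64(2.2881385277810065))}
[-65.75627534 -42.42632711   2.16124854] 78.28506865333166
done cup (array([ 550.84688009, -152.19877373,   64.70049933]), np.float64(1.9018286629908765)) (array([ 625.36454673, -169.1677623 ,   64.44900725]), np.float64(1.3086856243739442))
spool [436.15191669 -10.05866237  40.        ] tree [699.96752313 -20.04044828  40.        ] log [607.77676785 192.19472016  60.        ]
```

View pics/s0c.png

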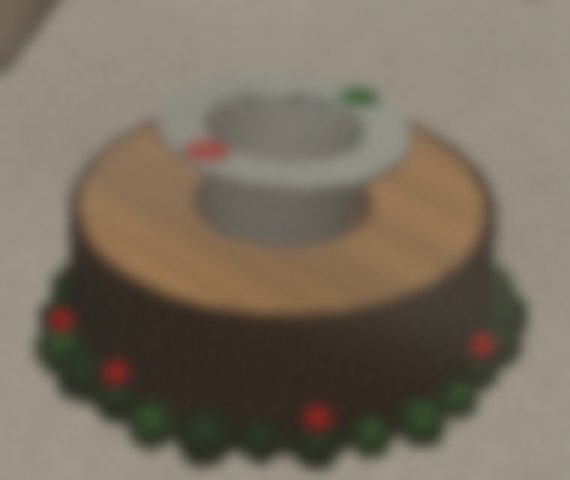

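The crop shows the proud cup, with red at side pixel (239.6,144.9) and green at (264.6,135.9). The wood colour had biased my red centroid.

```bash
python3 - <<'E'
from h import *
r=tri((164,189.6),(239.5,144.8));g=tri((144,157.5),(264.4,135.8));print(r,g,r[0]-g[0],np.linalg.norm(r[0]-g[0]))
for z in(94,98,100):print(z,plane("top",164,189.6,z),plane("top",144,157.5,z-6))
E
```

```text
(array([578.25454096, 174.8900835 ,  93.52281598]), np.float64(0.4627088114784252)) (array([640.54860212, 218.09639598,  87.31096614]), np.float64(1.7142591137206173)) [-62.29406116 -43.20631248   6.21184984] 76.0652520706192
94 [578.40001318 174.78994432  94.        ] [641.25078691 217.91112349  88.        ]
98 [577.64704272 173.93711665  98.        ] [640.19205678 216.8510161   92.        ]
100 [577.27055749 173.51070281 100.        ] [639.66269172 216.32096241  94.        ]
```

Emit:
jog_arm(rows=[[2.8,-2.9,0,-2.5,1],[2.8,-2.9,0,-2.5,1],[2.8,-2.9,0,-2.5,1],[2.8,-2.9,0,-2.5,1],[2.8,-2.9,0,-2.5,1]], newtons=30)

```text
time_s: 0.52
eef_pos: [383.4, 374.7, 231.0]
tool_rot: [-1.011, -2.974, 0.001]
wrist_force: [0.7, -0.1, 0.2]
finger_gap: 25.4
gripper_force: 0.0
```

Emit:
jog_arm(rows=[[2.8,-2.9,0,-2.5,1],[2.8,-2.9,0,-2.5,1],[2.8,-2.9,0,-2.5,1],[2.8,-2.9,0,-2.5,1],[2.8,-2.9,0,-2.5,1]])

```text
time_s: 0.93
eef_pos: [523.5, 229.5, 231.0]
tool_rot: [-1.33, -2.846, 0.0]
wrist_force: [1.2, 0.9, 0.2]
finger_gap: 0.3
gripper_force: 0.0
```

Emit:
jog_arm(rows=[[2.8,-2.9,0,-2.5,1],[2.8,-2.9,0,-2.5,1],[0,0,-4,0,1],[0,0,-4,0,1],[0,0,0,0,1]])

```text
time_s: 1.35
eef_pos: [573.1, 171.2, 143.2]
tool_rot: [-1.446, -2.774, 0.016]
wrist_force: [-1.4, -0.0, -0.6]
finger_gap: 0.3
gripper_force: 0.0
```

Emit:
jog_arm(rows=[[0,0,0,0,1],[0,0,0,0,1],[0,0,0,0,1],[0,0,0,0,1]])

```text
time_s: 1.68
eef_pos: [580.2, 174.1, 154.1]
tool_rot: [1.447, 2.784, 0.005]
wrist_force: [-0.2, 0.1, 0.8]
finger_gap: 0.2
gripper_force: 0.0
```

Emit:
jog_arm(rows=[[0,0,-0.8,0,1],[0,0,-0.8,0,1],[0,0,-0.8,0,1],[0,0,-0.6,0,1],[0,0,-0.4,0,1]])

```text
time_s: 2.1
eef_pos: [577.9, 173.2, 115.9]
tool_rot: [-1.449, -2.786, 0.002]
wrist_force: [0.7, -0.4, 1.1]
finger_gap: 0.2
gripper_force: 0.0
```

Emit:
jog_arm(rows=[[0,0,0,0,1],[0,0,0,0,1],[0,0,0,0,1],[0,0,0,0,1],[0,0,0,0,1]])

```text
time_s: 2.52
eef_pos: [579.0, 173.3, 117.7]
tool_rot: [1.45, 2.786, 0.001]
wrist_force: [0.2, 0.4, 1.0]
finger_gap: -0.1
gripper_force: 0.0
```

```bash
python3 - <<'E'
from h import *
a=grab("top","t1.png");b=grab("side","s1.png")
A=cv2.resize(a[140:220,100:220],None,fx=6,fy=6,interpolation=cv2.INTER_CUBIC)[:300]
B=cv2.resize(b[90:190,205:325],None,fx=6,fy=6,interpolation=cv2.INTER_CUBIC)[120:420]
cv2.imwrite("pics/c1.png",np.vstack([A,B])[:,:,::-1])
print(manip.sense()["eef_pos"])
E
```

```text
[578.91697099 173.29502593 117.60514928]
```

View pics/c1.png

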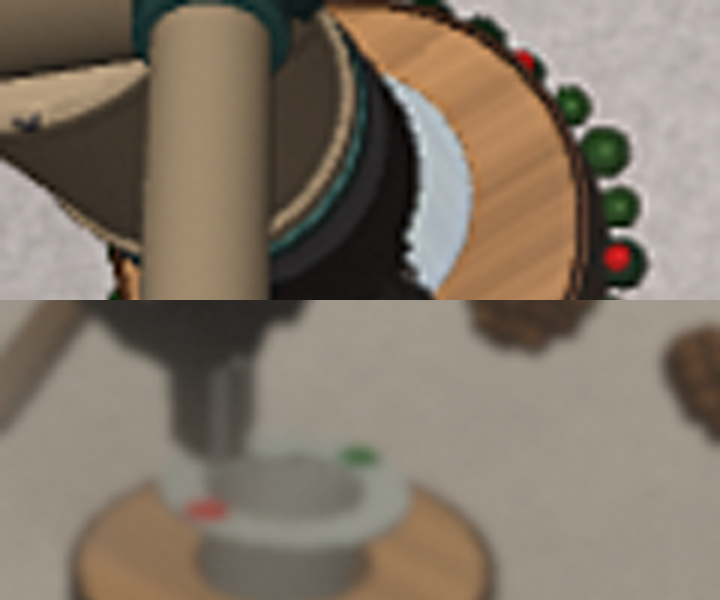

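The side view shows the closed fingertips at crop (208,460), straight above the red spot at crop (208,510), so they are aligned. Now I'll descend slowly to contact.

Emit:
jog_arm(rows=[[0,0,-0.4,0,1],[0,0,-0.4,0,1],[0,0,-0.4,0,1],[0,0,-0.2,0,1],[0,0,-0.2,0,1]])

```text
time_s: 3.03
eef_pos: [578.5, 173.2, 100.7]
tool_rot: [-1.45, -2.786, 0.001]
wrist_force: [0.3, 0.4, 0.3]
finger_gap: 0.2
gripper_force: 0.0
```

Emit:
jog_arm(rows=[[0,0,-0.2,0,1],[0,0,-0.1,0,1],[0,0,-0.1,0,1]])

```text
time_s: 3.28
eef_pos: [578.8, 173.3, 97.2]
tool_rot: [1.45, 2.787, 0.0]
wrist_force: [-0.5, 0.9, -0.4]
finger_gap: 0.5
gripper_force: 0.0
```

Emit:
jog_arm(rows=[[0,0,-0.1,0,1],[0,0,-0.1,0,1]])

```text
time_s: 3.45
eef_pos: [578.9, 173.3, 95.5]
tool_rot: [1.45, 2.787, 0.0]
wrist_force: [-1.1, -0.7, 4.5]
finger_gap: -0.0
gripper_force: 2.1
```

Emit:
jog_arm(rows=[[0,0,-0.1,0,1],[0,0,-0.1,0,1]])

```text
time_s: 3.62
eef_pos: [578.9, 173.3, 94.1]
tool_rot: [1.449, 2.786, 0.001]
wrist_force: [-2.0, -0.6, 6.0]
finger_gap: 0.3
gripper_force: 2.8
```

Emit:
jog_arm(rows=[[0,0,-0.2,0,1],[0,0,-0.2,0,1],[0,0,-0.2,0,1],[0,0,-0.2,0,1],[0,0,-0.2,0,1]])

```text
time_s: 4.03
eef_pos: [578.5, 173.0, 84.4]
tool_rot: [1.449, 2.787, -0.0]
wrist_force: [-2.5, -1.4, 7.8]
finger_gap: -0.2
gripper_force: 3.8
```

Emit:
jog_arm(rows=[[0,0,-0.2,0,1],[0,0,-0.2,0,1],[0,0,0,0,1],[0,0,0,0,1]])

```text
time_s: 4.37
eef_pos: [578.4, 173.0, 79.8]
tool_rot: [-1.45, -2.787, 0.001]
wrist_force: [-1.9, -1.0, 4.2]
finger_gap: -0.1
gripper_force: 2.0
```

Emit:
jog_arm(rows=[[0,0,0.6,0,1],[0,0,1.2,0,1],[0,0,1.2,0,1],[1.0,0.7,0.8,0,1],[1.2,0.8,0,0,1]])

```text
time_s: 4.78
eef_pos: [601.9, 188.6, 119.7]
tool_rot: [1.449, 2.784, 0.004]
wrist_force: [1.3, -0.4, -0.3]
finger_gap: 0.1
gripper_force: 0.0
```

Emit:
jog_arm(rows=[[1.2,0.8,0,0,1],[1.2,0.8,0,0,1],[1.0,0.8,0,0,1],[0.6,0.4,0,0,1],[0,0,0,0,1]])

```text
time_s: 5.2
eef_pos: [642.2, 217.2, 117.1]
tool_rot: [1.449, 2.787, 0.002]
wrist_force: [-0.6, 0.3, -0.4]
finger_gap: 0.3
gripper_force: 0.0
```

Emit:
jog_arm(rows=[[0,0,0,0,1],[0,0,0,0,1],[0,0,0,0,1],[0,0,0,0,1]])

```text
time_s: 5.53
eef_pos: [640.2, 215.9, 117.5]
tool_rot: [-1.45, -2.787, 0.0]
wrist_force: [-0.2, 0.7, -0.5]
finger_gap: -0.4
gripper_force: 0.0
```

```bash
python3 - <<'E'
from h import *
b=grab("side","s2.png")
cv2.imwrite("pics/c2.png",cv2.resize(b[90:190,205:325],None,fx=6,fy=6,interpolation=cv2.INTER_CUBIC)[:,:,::-1])
p=manip.sense()["eef_pos"];u=proj("side",p);print(p,"tcp crop px",(u[0]-205)*6,(u[1]-90)*6)
for n,q in(("red80",(578,173.5,80)),("green89",(640.5,217.5,89))):
    u=proj("side",q);print(n,(u[0]-205)*6,(u[1]-90)*6)
E
```

```text
[640.3331267  215.96358469 117.52636904] tcp crop px 361.9690241465503 203.20457169885475
red80 207.53360657884002 364.01408119501724
green89 358.97559766571067 270.975387386677
```

View pics/c2.png

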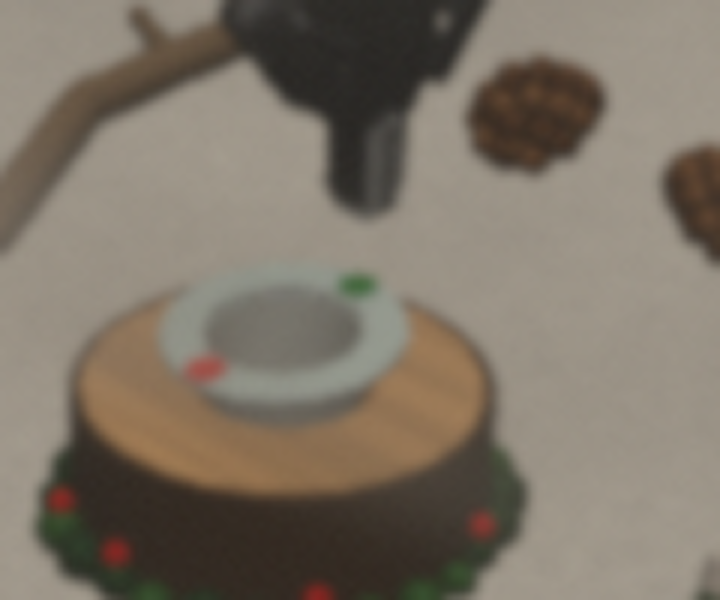

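The side view shows red at crop (207,368), about 79 mm high, and green at (357,285), about 85 mm high. Red is now roughly 6 mm below green, and the tip at (362,203) is above green. Next is the green tap, down to about 70 mm.

Emit:
jog_arm(rows=[[0,0.1,-0.6,0,1],[0,0,-0.6,0,1],[0,0,-0.6,0,1],[0,0,-0.4,0,1],[0,0,-0.2,0,1]])

```text
time_s: 6.0
eef_pos: [640.0, 217.1, 91.9]
tool_rot: [-1.449, -2.786, 0.002]
wrist_force: [0.1, -0.1, 0.3]
finger_gap: -0.2
gripper_force: 0.0
```

Emit:
jog_arm(rows=[[0,0,-0.2,0,1],[0,0,-0.1,0,1],[0,0,-0.1,0,1]])

```text
time_s: 6.25
eef_pos: [640.9, 217.3, 89.3]
tool_rot: [1.45, 2.787, 0.0]
wrist_force: [-0.6, -0.2, -0.4]
finger_gap: 0.0
gripper_force: 0.0
```

Emit:
jog_arm(rows=[[0,0,-0.1,0,1],[0,0,-0.1,0,1],[0,0,-0.1,0,1]])

```text
time_s: 6.5
eef_pos: [641.0, 217.4, 86.6]
tool_rot: [1.45, 2.787, 0.001]
wrist_force: [-0.9, -0.1, 2.8]
finger_gap: -0.4
gripper_force: 1.6
```

Emit:
jog_arm(rows=[[0,0,-0.2,0,1],[0,0,-0.2,0,1],[0,0,-0.2,0,1],[0,0,-0.2,0,1],[0,0,-0.2,0,1]])

```text
time_s: 6.92
eef_pos: [641.6, 217.7, 78.1]
tool_rot: [1.449, 2.785, 0.003]
wrist_force: [-0.7, 0.8, 6.8]
finger_gap: 0.1
gripper_force: 3.6
```

Emit:
jog_arm(rows=[[0,0,-0.2,0,1],[0,0,-0.2,0,1],[0,0,-0.2,0,1],[0,0,0,0,1],[0,0,0,0,1]])

```text
time_s: 7.33
eef_pos: [641.7, 217.8, 71.5]
tool_rot: [1.449, 2.785, 0.003]
wrist_force: [0.5, 0.2, 4.6]
finger_gap: 0.2
gripper_force: 2.1
```

Emit:
jog_arm(rows=[[0,0,0.6,0,1],[0,0,1.2,0,1],[0,0,1.2,0,1],[-1.0,-0.7,0.6,0,1],[-1.2,-0.8,0,0,1]])

```text
time_s: 7.75
eef_pos: [620.1, 202.4, 108.8]
tool_rot: [1.447, 2.784, 0.005]
wrist_force: [0.2, -0.4, 0.3]
finger_gap: 0.2
gripper_force: 0.0
```

Emit:
jog_arm(rows=[[-1.2,-0.8,0,0,1],[-1.2,-0.8,0,0,1],[-1.0,-0.8,0,0,1],[-0.6,-0.4,0,0,1],[0,0,0,0,1]])

```text
time_s: 8.17
eef_pos: [576.8, 173.2, 107.0]
tool_rot: [-1.45, -2.786, 0.001]
wrist_force: [-0.2, -0.0, -0.2]
finger_gap: 0.1
gripper_force: 0.0
```

Emit:
jog_arm(rows=[[0,0,0,0,1],[0,0,0,0,1],[0,0,0,0,1],[0,0,0,0,1]])

```text
time_s: 8.5
eef_pos: [579.3, 174.6, 106.3]
tool_rot: [1.449, 2.787, 0.001]
wrist_force: [0.2, -0.6, -0.7]
finger_gap: 0.1
gripper_force: 0.0
```

```bash
python3 - <<'E'
from h import *
b=grab("side","s3.png")
cv2.imwrite("pics/c3.png",cv2.resize(b[90:190,205:325],None,fx=6,fy=6,interpolation=cv2.INTER_CUBIC)[:,:,::-1])
for n,q in(("red64",(578,173.5,64)),("green64",(640.5,217.5,64))):
    u=proj("side",q);print(n,(u[0]-205)*6,(u[1]-90)*6)
E
```

```text
red64 207.6097173862483 402.689853460435
green64 356.72245669945187 330.0453041271742
```

View pics/c3.png

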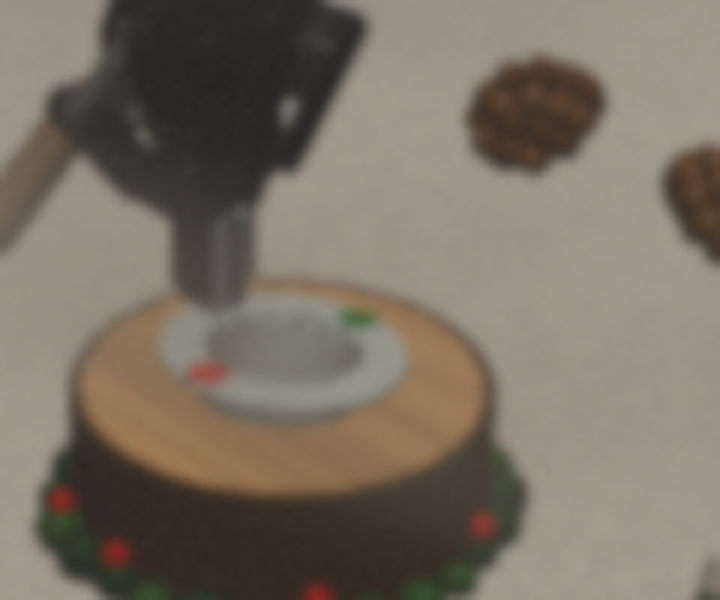

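The image shows red at crop (208,372), about 77 mm, and green at (357,318), about 70 mm, so green is now some 7 mm below red. Next, tap red down the rest of the way.

Emit:
jog_arm(rows=[[0,0,-0.5,0,1],[0,0,-0.6,0,1],[0,0,-0.6,0,1],[0,0,-0.4,0,1],[0,0,-0.2,0,1]])

```text
time_s: 8.97
eef_pos: [578.0, 174.1, 82.0]
tool_rot: [-1.449, -2.786, 0.002]
wrist_force: [-0.4, -0.1, -0.5]
finger_gap: -0.1
gripper_force: 0.0
```

Emit:
jog_arm(rows=[[0,0,-0.2,0,1],[0,0,-0.2,0,1],[0,0,-0.2,0,1],[0,0,-0.2,0,1],[0,0,-0.2,0,1]])

```text
time_s: 9.38
eef_pos: [578.7, 174.1, 74.4]
tool_rot: [1.45, 2.787, 0.0]
wrist_force: [-3.0, -0.9, 7.0]
finger_gap: -0.3
gripper_force: 3.6
```

Emit:
jog_arm(rows=[[0,0,-0.2,0,1],[0,0,-0.2,0,1],[0,0,-0.1,0,1],[0,0,0,0,1]])

```text
time_s: 9.72
eef_pos: [578.4, 174.0, 69.1]
tool_rot: [1.45, 2.787, -0.001]
wrist_force: [-1.3, -1.7, 3.2]
finger_gap: -0.3
gripper_force: 2.0
```

Emit:
jog_arm(rows=[[0,0,-0.2,0,1],[0,0,-0.1,0,1],[0,0,-0.1,0,1]])

```text
time_s: 9.97
eef_pos: [578.4, 173.9, 65.2]
tool_rot: [1.45, 2.787, -0.001]
wrist_force: [-1.7, -0.2, 6.4]
finger_gap: -0.2
gripper_force: 3.3
```

Emit:
jog_arm(rows=[[0,0,-0.1,0,1],[0,0,0,0,1]])

```text
time_s: 10.13
eef_pos: [578.4, 174.0, 64.6]
tool_rot: [1.45, 2.787, -0.001]
wrist_force: [-3.2, -1.7, 8.8]
finger_gap: 0.3
gripper_force: 4.3
```

Emit:
jog_arm(rows=[[0,0,-0.1,0,1],[0,0,0,0,1]])

```text
time_s: 10.3
eef_pos: [578.5, 174.0, 64.3]
tool_rot: [1.449, 2.787, -0.0]
wrist_force: [-3.8, -1.4, 11.2]
finger_gap: -0.0
gripper_force: 6.1
```

Emit:
jog_arm(rows=[[0,0,-0.1,0,1],[0,0,-0.1,0,1],[0,0,0,0,1]])

```text
time_s: 10.55
eef_pos: [578.5, 174.0, 63.8]
tool_rot: [1.449, 2.786, 0.0]
wrist_force: [-7.2, -1.8, 20.3]
finger_gap: 0.0
gripper_force: 10.0
```

Emit:
jog_arm(rows=[[0,0,0.6,0,1],[0,0,1.2,0,1],[0,0,1.2,0,1],[1.0,0.7,0.2,0,1],[1.2,0.8,0,0,1]])

```text
time_s: 10.97
eef_pos: [601.2, 189.3, 93.8]
tool_rot: [1.45, 2.785, 0.002]
wrist_force: [0.6, -0.4, 1.0]
finger_gap: -0.1
gripper_force: 0.0
```

Emit:
jog_arm(rows=[[1.2,0.8,0,0,1],[1.2,0.8,0,0,1],[1.0,0.8,0,0,1],[0.6,0.4,0,0,1],[0,0,0,0,1]])

```text
time_s: 11.38
eef_pos: [642.1, 218.1, 92.0]
tool_rot: [1.449, 2.786, 0.002]
wrist_force: [-0.4, 0.1, 0.4]
finger_gap: 0.1
gripper_force: 0.0
```

Emit:
jog_arm(rows=[[0,0,-0.3,0,1],[0,0,-0.4,0,1],[0,0,-0.4,0,1],[0,0,-0.3,0,1],[0,0,-0.2,0,1]])

```text
time_s: 11.8
eef_pos: [640.0, 216.9, 75.6]
tool_rot: [-1.45, -2.786, 0.001]
wrist_force: [0.3, 0.1, 0.4]
finger_gap: 0.3
gripper_force: 0.0
```

Red is hard against its stop. Now the final green tap.

Emit:
jog_arm(rows=[[0,0,-0.2,0,1],[0,0,-0.2,0,1],[0,0,-0.2,0,1],[0,0,-0.2,0,1],[0,0,0,0,1]])

```text
time_s: 12.22
eef_pos: [640.9, 217.3, 68.2]
tool_rot: [1.45, 2.787, 0.0]
wrist_force: [-0.3, 0.4, 0.8]
finger_gap: -0.1
gripper_force: 0.4
```

Emit:
jog_arm(rows=[[0,0,-0.1,0,1],[0,0,-0.1,0,1],[0,0,-0.1,0,1],[0,0,0,0,1]])

```text
time_s: 12.55
eef_pos: [641.1, 217.4, 66.0]
tool_rot: [1.449, 2.786, 0.001]
wrist_force: [-0.7, -0.1, 4.4]
finger_gap: 0.6
gripper_force: 2.1
```

Emit:
jog_arm(rows=[[0,0,-0.1,0,1],[0,0,-0.1,0,1],[0,0,0,0,1]])

```text
time_s: 12.8
eef_pos: [641.3, 217.5, 64.8]
tool_rot: [1.449, 2.786, 0.002]
wrist_force: [-1.7, -0.8, 8.3]
finger_gap: -0.1
gripper_force: 4.2
```

Emit:
jog_arm(rows=[[0,0,-0.1,0,1],[0,0,-0.1,0,1],[0,0,0,0,1]])

```text
time_s: 13.05
eef_pos: [641.4, 217.6, 64.2]
tool_rot: [1.449, 2.785, 0.003]
wrist_force: [-3.5, -0.8, 14.6]
finger_gap: -0.2
gripper_force: 7.2
```

Emit:
jog_arm(rows=[[0,0,-0.1,0,1],[0,0,-0.1,0,1],[0,0,0,0,1]])

```text
time_s: 13.3
eef_pos: [641.6, 217.6, 63.8]
tool_rot: [1.448, 2.785, 0.004]
wrist_force: [-5.5, -1.2, 20.2]
finger_gap: 0.0
gripper_force: 10.5
```

Emit:
jog_arm(rows=[[0,0,0.6,0,1],[0,0,1.2,0,1],[0,0,1.2,0,1],[-1.0,-0.7,0.2,0,1],[-1.2,-0.8,0,0,1]])

```text
time_s: 13.72
eef_pos: [620.4, 202.7, 92.8]
tool_rot: [1.448, 2.785, 0.004]
wrist_force: [-0.3, 0.2, 0.6]
finger_gap: 0.2
gripper_force: 0.0
```

Emit:
jog_arm(rows=[[-1.2,-0.8,0,0,1],[-1.2,-0.8,0,0,1],[-1.0,-0.8,0,0,1],[-0.6,-0.4,0,0,1],[0,0,0,0,1]])

```text
time_s: 14.13
eef_pos: [577.5, 173.6, 91.6]
tool_rot: [-1.45, -2.786, 0.001]
wrist_force: [-0.1, -0.7, 0.3]
finger_gap: -0.2
gripper_force: 0.0
```

Emit:
jog_arm(rows=[[0,0,-0.5,0,1],[0,0,-0.6,0,1],[0,0,-0.5,0,1],[0,0,-0.3,0,1],[0,0,-0.1,0,1]])

```text
time_s: 14.55
eef_pos: [578.4, 174.5, 70.0]
tool_rot: [-1.449, -2.786, 0.002]
wrist_force: [-0.7, -0.2, -0.4]
finger_gap: -0.1
gripper_force: 0.0
```

Emit:
jog_arm(rows=[[0,0,-0.2,0,1],[0,0,-0.2,0,1],[0,0,0,0,1],[0,0,-0.1,0,1],[0,0,0,0,1]])

```text
time_s: 14.97
eef_pos: [578.8, 174.3, 66.3]
tool_rot: [1.45, 2.787, 0.0]
wrist_force: [-0.0, 0.5, -0.2]
finger_gap: -0.3
gripper_force: 0.0
```

Emit:
jog_arm(rows=[[0,0,-0.1,0,1],[0,0,-0.1,0,1],[0,0,-0.1,0,1],[0,0,0,0,1]])

```text
time_s: 15.3
eef_pos: [579.0, 174.3, 64.8]
tool_rot: [1.449, 2.786, 0.001]
wrist_force: [-3.1, -1.2, 8.8]
finger_gap: 0.3
gripper_force: 4.2
```

Emit:
jog_arm(rows=[[0,0,-0.1,0,1],[0,0,-0.1,0,1],[0,0,0,0,1]])

```text
time_s: 15.55
eef_pos: [579.1, 174.3, 64.2]
tool_rot: [1.449, 2.786, 0.002]
wrist_force: [-3.0, 0.1, 16.1]
finger_gap: 0.4
gripper_force: 7.8
```

Emit:
jog_arm(rows=[[0,0,-0.1,0,1],[0,0,0,0,1]])

```text
time_s: 15.72
eef_pos: [579.1, 174.3, 63.9]
tool_rot: [1.449, 2.785, 0.002]
wrist_force: [-5.1, -1.1, 19.5]
finger_gap: -0.3
gripper_force: 9.7
```

Emit:
jog_arm(rows=[[0,0,0.6,0,1],[0,0,1.2,0,1],[0,0,1.2,0,1],[1.0,0.7,0.2,0,1],[1.2,0.8,0,0,1]])

```text
time_s: 16.13
eef_pos: [601.0, 189.2, 93.7]
tool_rot: [1.45, 2.785, 0.002]
wrist_force: [1.2, 0.1, -0.1]
finger_gap: 0.5
gripper_force: 0.0
```

Emit:
jog_arm(rows=[[1.2,0.8,0,0,1],[1.2,0.8,0,0,1],[1.0,0.8,0,0,1],[0.6,0.4,0,0,1],[0,0,0,0,1]])

```text
time_s: 16.55
eef_pos: [642.0, 218.0, 92.0]
tool_rot: [1.449, 2.787, 0.002]
wrist_force: [-0.1, -0.2, -0.3]
finger_gap: 0.2
gripper_force: 0.0
```

Emit:
jog_arm(rows=[[0,0,-0.5,0,1],[0,0,-0.6,0,1],[0,0,-0.5,0,1],[0,0,-0.4,0,1],[0,0,-0.2,0,1]])

```text
time_s: 16.97
eef_pos: [639.7, 216.8, 69.2]
tool_rot: [-1.45, -2.785, 0.002]
wrist_force: [0.9, 0.5, 0.3]
finger_gap: 0.5
gripper_force: 0.0
```

Emit:
jog_arm(rows=[[0,0,-0.2,0,1],[0,0,-0.1,0,1],[0,0,-0.1,0,1],[0,0,0,0,1]])

```text
time_s: 17.3
eef_pos: [640.8, 217.3, 66.3]
tool_rot: [1.45, 2.787, 0.0]
wrist_force: [-0.0, 0.2, -0.3]
finger_gap: 0.1
gripper_force: 0.0
```

Emit:
jog_arm(rows=[[0,0,-0.1,0,1],[0,0,0,0,1]])

```text
time_s: 17.47
eef_pos: [641.0, 217.3, 65.7]
tool_rot: [1.45, 2.787, 0.001]
wrist_force: [-0.4, -0.2, 2.3]
finger_gap: -0.3
gripper_force: 0.9
```

Emit:
jog_arm(rows=[[0,0,-0.1,0,1],[0,0,-0.1,0,1],[0,0,-0.1,0,1],[0,0,0,0,1]])

```text
time_s: 17.8
eef_pos: [641.3, 217.4, 64.6]
tool_rot: [1.449, 2.786, 0.002]
wrist_force: [-2.8, -0.6, 10.3]
finger_gap: -0.1
gripper_force: 5.1
```

Emit:
jog_arm(rows=[[0,0,-0.1,0,1],[0,0,-0.1,0,1],[0,0,0,0,1]])

```text
time_s: 18.05
eef_pos: [641.4, 217.5, 64.1]
tool_rot: [1.449, 2.785, 0.003]
wrist_force: [-4.0, -1.0, 16.4]
finger_gap: 0.2
gripper_force: 8.2
```

Emit:
jog_arm(rows=[[0,0,0.6,0,1],[0,0,1.2,0,1],[0,0,2,0,1],[0,0,3,0,1],[-1,2,3,0,1]])

```text
time_s: 18.47
eef_pos: [632.0, 234.1, 158.5]
tool_rot: [1.454, 2.784, -0.004]
wrist_force: [1.3, 1.0, 0.9]
finger_gap: 0.0
gripper_force: 0.0
```

Emit:
jog_arm(rows=[[-2,3,1,0,1],[-2,3,1,0,1],[-2,3,0,0,1],[-2,3,0,0,1],[-2,3,0,0,1]])

```text
time_s: 18.88
eef_pos: [529.9, 388.6, 179.1]
tool_rot: [1.45, 2.786, 0.001]
wrist_force: [-0.3, 1.1, -0.4]
finger_gap: 0.1
gripper_force: 0.0
```

Emit:
jog_arm(rows=[[-2,3,0,0,1],[-2,3,0,0,1],[-2,2,0,0,1],[-1,1,0,0,1],[0,0,0,0,1]])

```text
time_s: 19.3
eef_pos: [458.3, 479.4, 178.4]
tool_rot: [-1.444, -2.789, -0.0]
wrist_force: [0.4, -0.1, -0.1]
finger_gap: -0.1
gripper_force: 0.0
```

```bash
python3 - <<'E'
from h import *
a=grab("top","t4.png");b=grab("side","s4.png")
for x in blobs(a): 
    if x[2][4]>35: print(x)
B=cv2.resize(b[100:190,205:315],None,fx=6,fy=6,interpolation=cv2.INTER_CUBIC)
cv2.imwrite("pics/c4.png",B[:,:,::-1])
for n,q in(("red64",(578,173.5,64)),("green64",(640.5,217.5,64))):
    u=proj("side",q);print(n,(u[0]-205)*6,(u[1]-100)*6)
# change elsewhere (tree, spool)
for c,f0,i in(("top","pics/t0.png",a),("side","pics/s0.png",b)):
    d=np.abs(cv2.imread(f0)[:,:,::-1].astype(int)-i).max(2)
    for nm,p in(("tree",(700,-20,60)),("spool",(436,-10,20))):
        u,v=map(int,proj(c,p)); print(c,nm,u,v,(d[v-25:v+25,u-22:u+22]>40).sum())
E
```

```text
('red', array([167.3, 192.7]), array([164, 189,   8,   8,  47], dtype=int32))
('red', array([336.1, 209.3]), array([333, 206,   8,   7,  42], dtype=int32))
('green', array([147.1, 160.8]), array([144, 157,   7,   8,  42], dtype=int32))
('green', array([344.2, 171.9]), array([341, 169,   7,   7,  40], dtype=int32))
red64 207.6097173862483 342.689853460435
green64 356.72245669945187 270.0453041271742
top tree 268 134 0
top spool 260 269 0
side tree 320 209 0
side spool 175 236 0
```

View pics/c4.png

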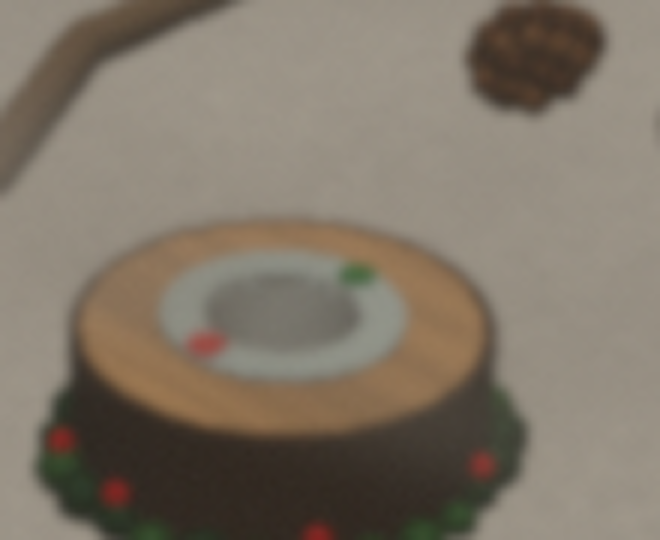

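The final view shows the rim flat on the wood all round: red at crop (207,344) and green at (357,272), both where 64 mm projects. The tree and spool haven't moved. The repeat taps met only a firm elastic stop at up to 20 N, so I'm handing in.

```bash
python3 -c "
from rig import manip
print(manip.sign_off())"
```

```text
the job is handed in; nothing more can be done
None
```

The cup is tapped home (red, green, red, green, plus a light check press on each side), its rim looks flat on the wood in the final view, the tree and spool did not move, and the job was handed in at about 19 s.

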